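Check the glued corner of a wooden parts tray with the square

TASK

Take the right-angle gauge (the square) by its wooden post, lower it onto the floor of the half-built parts tray in the corner where the two wooden sides meet, and, still holding it, press its two outer faces flush against both sides at once for about a second to check the corner. Then let go and leave it sitting flat and flush in the corner while the glue sets.

Things in the scene. Friction and masses are not known exactly. Their poses are not given: they have to be found in the camera images.
- square: Loose 0.25 kg gauge, flat on the bench: two aluminium arms (mm: 90 long outside, 24 wide, 18 thick) at a right angle, with a beech post 24 x 24, top at 70. Two decoys with the same post: a straight bar, an obtuse angle. Origin: underside below post centre; z up; post faces along x, y. Outer faces at x = +34 and y = +34 (outer corner there); arms run to y = -56 and x = -56.
- tray: Half-built parts tray, fixed: plywood floor 182 x 162 mm, 8 thick, low wooden sides on two edges meeting at a right angle. Origin: inside corner, where both inner faces and the floor's top meet (8 above the bench); z up. Open floor runs to x = -170, y = -150. The flush square has axes parallel to these and its origin at (-34, -34, 0) mm.
- far_side: Tray's far side, fixed to it: wooden strip 162 mm long (y), 12 thick, top 22 mm above the tray floor. Inner face = the tray's plane x = 0, looking to its -x. Origin: on that face at floor level, 75 mm from the corner; axes as the tray's.
- left_side: Tray's left side, fixed to it: wooden strip 170 mm long (x), 12 thick, top 22 mm above the tray floor. Inner face = the tray's plane y = 0, looking to its -y. Origin: on that face at floor level, 85 mm from the corner; axes as the tray's.

How it is judged:
On the way:
1. the square, held in the gripper low in the tray's corner, is pressed against both sides at once for 0.3 s (x of square in the frame of tray between -0.044 and -0.024 m and y of square in the frame of tray between -0.044 and -0.024 m and z of square in the frame of tray between -0.005 and 0.01 m and angle between the x axis of square and the x axis of tray, either way round below 0.175 rad and angle between square's own z axis and vertical below 0.175 rad and contact force between square and far_side above 0.7 N and contact force between square and left_side above 0.7 N and contact force between the fingers and square above 1 N), for 0.3 s.
At the end, for the whole second after the job is handed in: The square has been released and rests flat on the tray floor in the corner: each outer face within 10 mm of its side, turned no more than 10 degrees from the tray, its underside within 5 mm of the floor, not tilted more than 10 degrees (x of square in the frame of tray between -0.044 and -0.024 m and y of square in the frame of tray between -0.044 and -0.024 m and z of square in the frame of tray between -0.005 and 0.005 m and angle between the x axis of square and the x axis of tray, either way round below 0.175 rad and angle between square's own z axis and vertical below 0.175 rad and linear speed of square below 0.02 m/s and contact force between the fingers and square below 0.1 N); the robot touches nothing.
It also fails if it takes over 42 s, if anything falls off the work surface, if the arm or the gripper's body presses on something with over 40 N, if the wrist force passes 120 N, or if a joint passes its speed limit or range.

ROBOT

A 6-joint arm with a two-finger parallel gripper is mounted at the origin on the work surface. World frame = base frame: x ahead of the robot, y to its left, z up, the work surface at z = 0. Lengths are in m, angles in rad, forces in N, time in s.
With the tool pointing down it reaches from about 0.375 to 0.9 m from the base axis. Payload 3.1 kg.
Tool frame: the origin (TCP) lies on the centre line of the jaws, within the pads' length; the fingertips stand 22 mm ahead of it and the grasp point (between the pads) lies 3 mm ahead of it; z points along the fingers, y is the line along which they close (so a half turn about z gives the same grasp; the last joint's range is limited). The gripper opens to 85 mm and grips with 20 to 120 N. Pads are 22 mm wide; open, the fingers measure 114 mm over their backs; the gripper's body (76 mm by 85 mm) begins 54 mm behind the grasp point. The pads swing forward as they close: fully open they stand 13 mm farther back than shut.
Start: joints at [-1.435, 0.527, 1.433, -0, 1.181, -0.178], TCP at [0.193, -0.594, 0.253] pointing down, gripper open.
Joint ranges: [-3.08, 3.08], [-0.75, 2.2], [0.22, 2.44], [-1.43, 4.57], [0, 2.65], [-2.85, 2.85]. Speed limits (rad/s): [2.79, 2.79, 3.14, 3.14, 3.14, 3.14].

INTERFACE

Orientations are given as a unit quaternion [x, y, z, w].
In Python, from station import manip gives the robot as it stands.
- The arm moves only by the tool drive_effector, called as a command line: name --argument value ..., lists and objects as JSON in quotes. Schema: {"type":"object","properties":{"increments":{"type":"array","items":{"type":"array","prefixItems":[{"type":"array","items":{"type":"number"},"minItems":3,"maxItems":3},{"type":"number"},{"type":"number"}],"minItems":3,"maxItems":3},"minItems":1,"maxItems":20},"grip_force":{"type":"number"},"only":{"type":"string"},"quiet":{"type":"boolean"},"lines":{"type":"string"}},"required":["increments"],"additionalProperties":false}. increments is a list of rows, 1 to 20 of them, each written [[dx, dy, dz], turn, opening]: dx, dy, dz in units of 5 mm, then a turn about the tool's z in units of 0.2 rad, then the opening from 0.0 (shut) to 1.0 (fully open); each row is the pose to reach, as a shift and turn from the pose commanded when the call began, along the tool's axes at that moment; what a row does not reach only later rows make up. A row lasts 1/10 s, in which the tool goes at most 0.05 m and 0.15 rad, less where a joint would pass 70% of its speed; a pose out of reach is approached as far as the arm can. The fingers move at their own pace and stop on an object; grip_force is the grip in N (left out, the last holds). Time passes only in rows, so rows that do not move let the fingers close. The tool returns the time, the measured TCP pose, the force, the opening and the grip force at its end. only (a regular expression) keeps the lines of the reply that match it, lines (a string "A,B") keeps lines A to B, and quiet returns only ok. Input that does not fit is refused with a message, and nothing moves.
- manip.sense(): the state, without advancing time (a new reading comes with each control period).
- manip.snapshot(name): name is "side" or "top"; returns a dict with "pixels" (384x512x3 uint8, red, green, blue), "range_z" (384x512 float32, m along the optical axis (not along the pixel's ray), 0 where there is no reading), "fov_y" (degrees; the focal length in pixels is half the picture's height over the tangent of half this angle, whatever the lens; pixels are square), "cx", "cy" (the principal point, pixels), "R" (3x3) and "t" (3): a world point X has camera coordinates R X + t. Camera axes: x right, y down, z forward; pixel columns grow to the right and rows downward; lengths in m; the calibration is good to about 2 mm. A picture is of the moment at which its call begins.
- manip.sign_off(): hands the job in; it is judged then, once.
The state is a dict: "t": time; "q": joint angles; "qd": joint speeds; "tau": joint torques, N m; "tcp_pos": TCP position; "tool_rot": TCP orientation; "force": force on the tool from outside, world axes, zero at the start; "ft_torque": the same for the moment, N m; "finger_gap": opening from 0.0 (shut) to 1.0 (fully open); "gripper_force": force on a finger pad.
Only numpy, scipy, OpenCV 4.12 (cv2) and the standard library are available. Lean on these libraries where they do the work, as an engineer would, in place of code of your own. Each camera call takes 0.05 s, during which the arm holds its last target. There are 200 camera calls.

## Working session

There is one attempt and no reset: what is moved stays moved. The work goes in short steps, Python scripts to look and compute and a tool call to move; the robot and the scene stay as the last step left them, time stands still between calls to the robot, and variables do not carry over. Pictures are saved under pics/ and viewed, at most 10 in all, crops included, and the job is handed in when it is done.

```bash
ls; mkdir -p pics; python3 - <<'E'
from station import manip
import cv2,numpy as np
s=manip.sense(); print(s)
for n in("top","side"):
    d=manip.snapshot(n); np.savez(f"pics/{n}0.npz",**d); cv2.imwrite(f"pics/{n}0.png",d["pixels"][:,:,::-1]); print(n,d["fov_y"],d["cx"],d["cy"],d["R"],d["t"])
E
```

```text
pics
station.py
{'t': 0.0, 'q': array([-1.43552020e+00,  5.28464007e-01,  1.43392308e+00,  3.69644323e-05,
        1.18137680e+00, -1.78524858e-01]), 'qd': array([-0.00031804, -0.00027566, -0.00132718, -0.00116029,  0.00111284,
       -0.00046034]), 'tau': array([ 4.35097800e-04, -4.42346728e+01, -1.78024793e+01, -2.47115258e-04,
        8.23646929e-03,  4.20457440e-06]), 'tcp_pos': array([ 0.19285289, -0.59379571,  0.25232828]), 'tool_rot': array([ 9.87716865e-01,  1.56250488e-01,  4.05607681e-05, -1.08499355e-03]), 'force': array([-0.39818971,  0.43754479, -0.10667297]), 'ft_torque': array([-0.06267798, -0.00549982,  0.01936523]), 'gripper_force': 0.0, 'finger_gap': 0.9982844268367456}
top 57.48518704575849 261.1211374255069 189.14915077356272 [[ 0.01026842 -0.99925206 -0.03728107]
 [-0.99433068 -0.00625759 -0.10614777]
 [ 0.10583509  0.03815968 -0.99365123]] [-0.0308214   0.54603064  0.69342286]
side 46.28240820925524 255.94470425161282 193.201360440245 [[-0.99563387 -0.0929638  -0.00842251]
 [-0.05507984  0.65794504 -0.75104896]
 [ 0.07536191 -0.74730586 -0.6601928 ]] [0.5448292  0.0950027  1.01305124]
```

View pics/top0.png

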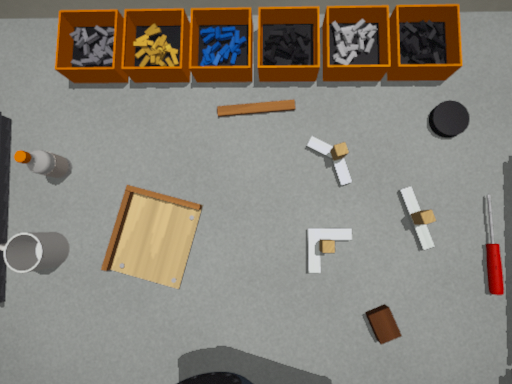

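View pics/side0.png

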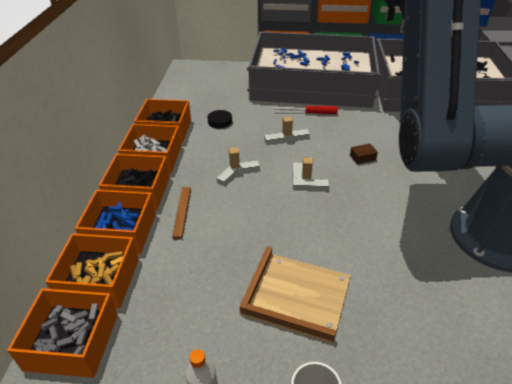

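The top view shows the square at about (325,245), outer corner near (309,231) and post at (327,247). The obtuse decoy is at (335,155) and the bar decoy at (418,217). The tray's corner is at about (128,190), with the far side running to (200,205) and the left side to (105,270). In the side view, the square's post is at (307,168) and the tray's corner is near (266,252).

```bash
cat > h.py <<'E'
import numpy as np,cv2
def load(n): return dict(np.load(f"pics/{n}.npz"))
def K(d): return 192/np.tan(np.radians(d["fov_y"])/2)
def cloud(d):
    f=K(d);v,u=np.mgrid[:384,:512];z=d["range_z"]
    c=np.stack([(u-d["cx"])/f*z,(v-d["cy"])/f*z,z],-1)
    return (c-d["t"])@d["R"]
def cast(d,uv,h):
    uv=np.atleast_2d(uv).astype(float);f=K(d)
    r=np.c_[(uv-[d["cx"],d["cy"]])/f,np.ones(len(uv))]@d["R"];C=-d["R"].T@d["t"]
    return C+r*((h-C[2])/r[:,2])[:,None]
def roi(d,x0,x1,y0,y1):
    m=np.zeros((384,512),bool);m[y0:y1,x0:x1]=1;return m
def line(p):
    a=cv2.fitLine(np.float32(p),cv2.DIST_HUBER,0,.01,.01).ravel();return a[2:],a[:2]
E
python3 - <<'E'
from h import *
R={"top":dict(sq=(298,360,220,280),tray=(95,210,180,292)),"side":dict(sq=(285,335,150,195),tray=(238,355,245,340))}
for n in("top","side"):
    d=load(n+"0");X=cloud(d);hsv=cv2.cvtColor(d["pixels"],cv2.COLOR_RGB2HSV).astype(int);h,s,v=np.moveaxis(hsv,-1,0)
    print(n,"cam",-d["R"].T@d["t"])
    r=roi(d,*R[n]["sq"]); white=r&(s<50)&(v>185); post=r&(s>90)
    for nm,m in(("white",white),("post",post)):
        p=X[m];print(nm,m.sum(),"z pct",np.percentile(p[:,2],[5,25,50,75,95]).round(4),"med",np.median(p,0).round(4))
    p=X[post&(X[...,2]>.06)];print("post top n,mean,minAreaRect",len(p),p.mean(0).round(4),cv2.minAreaRect(np.float32(p[:,:2]*1000)))
    p=X[white&(X[...,2]>.012)&(X[...,2]<.024)];print("arms rect hull",cv2.minAreaRect(np.float32(p[:,:2]*1000)))
    r=roi(d,*R[n]["tray"]);fl=r&(s>60)&(v>150);br=r&(s>100)&(v<150)
    for nm,m in(("floor",fl),("sides",br)):
        p=X[m];print(nm,m.sum(),"z pct",np.percentile(p[:,2],[5,25,50,75,95]).round(4),cv2.minAreaRect(np.float32(p[:,:2]*1000)))
    p=X[br&(X[...,2]>.025)&(X[...,2]<.036)];print("tops",len(p),p[:,2].mean(),cv2.minAreaRect(np.float32(p[:,:2]*1000)))
E
```

```text
top cam [ 0.46986303 -0.05384231  0.74583136]
white 785 z pct [0.0151 0.0165 0.0174 0.0182 0.0195] med [ 0.4496 -0.1436  0.0174]
post 181 z pct [0.0373 0.0666 0.0691 0.07   0.0712] med [ 0.4342 -0.154   0.0691]
post top n,mean,minAreaRect 151 [ 0.4336 -0.1549  0.0734] ((443.7669677734375, -109.68164825439453), (120.52429962158203, 25.885099411010742), 77.07269287109375)
arms rect hull ((422.4826965332031, -167.48439025878906), (87.11361694335938, 88.11736297607422), 0.6040083765983582)
floor 6169 z pct [0.005  0.0063 0.0073 0.0083 0.0292] ((426.1183166503906, 130.60037231445312), (335.396728515625, 186.158203125), 75.55401611328125)
sides 592 z pct [0.0067 0.0156 0.0248 0.0284 0.0304] ((499.4765625, 139.89540100097656), (157.47735595703125, 358.9511413574219), 14.997191429138184)
tops 290 0.02838658408784157 ((492.02581787109375, 227.46556091308594), (119.9864273071289, 234.7448272705078), 33.78997039794922)
side cam [0.47133766 0.74520196 0.74474964]
white 253 z pct [0.0148 0.0161 0.0169 0.0178 0.019 ] med [ 0.4491 -0.1427  0.0169]
post 174 z pct [0.0243 0.0384 0.0555 0.0677 0.07  ] med [ 0.4331 -0.1439  0.0555]
post top n,mean,minAreaRect 74 [ 0.4337 -0.138   0.0765] ((446.9214782714844, 290.1717529296875), (911.1248168945312, 21.12613296508789), 88.25682830810547)
arms rect hull ((423.2800598144531, -167.9326934814453), (83.97406768798828, 88.88727569580078), 3.8996126651763916)
floor 4994 z pct [0.0046 0.0061 0.007  0.008  0.0281] ((494.52783203125, 418.29840087890625), (628.2335815429688, 186.91575622558594), 77.48859405517578)
sides 1526 z pct [0.0055 0.0126 0.0227 0.0284 0.0303] ((438.981201171875, 416.24151611328125), (172.82235717773438, 638.1063842773438), 9.536696434020996)
tops 686 0.02848367144179708 ((447.56195068359375, 204.76197814941406), (161.62994384765625, 182.23452758789062), 74.73223876953125)
```

```bash
python3 - <<'E'
from h import *
B={"top":(95,210,180,292),"side":(238,355,245,340)}
for n in B:
    d=load(n+"0");X=cloud(d);hsv=cv2.cvtColor(d["pixels"],cv2.COLOR_RGB2HSV).astype(int);h,s,v=np.moveaxis(hsv,-1,0)
    r=roi(d,*B[n]); z=X[...,2]
    m=r&(s>100)&(z>.024)&(z<.034); p=X[m]; p=p[(p[:,0]>.3)&(p[:,0]<.65)&(p[:,1]>.0)&(p[:,1]<.4)]
    # floor seen: its median height; top height
    a=np.radians(-14.5);c=None
    for it in range(4):
        M=np.array([[np.cos(a),-np.sin(a)],[np.sin(a),np.cos(a)]]);q=p[:,:2]@M  # tray axes
        if c is None: c=np.percentile(q,[97],axis=0)[0]-[12,12]
        e=q-c
        far=(np.abs(e[:,0]-6)<10)&(e[:,1]<-8)&(e[:,1]>-150); left=(np.abs(e[:,1]-6e-3)<.010)&(e[:,0]<-.008)
        if it==0: c=np.percentile(q,97,axis=0)-.012; e=q-c
        far=(abs(e[:,0]-.006)<.01)&(e[:,1]<-.01); left=(abs(e[:,1]-.006)<.01)&(e[:,0]<-.01)
        p1,v1=line(p[far,:2]);p2,v2=line(p[left,:2])
        v1*=np.sign(v1[1]);v2*=np.sign(v2[0]);a1=np.arctan2(-v1[0],v1[1]);a2=np.arctan2(v2[1],v2[0])
        a=(a1*far.sum()+a2*left.sum())/(far.sum()+left.sum())
        M=np.array([[np.cos(a),-np.sin(a)],[np.sin(a),np.cos(a)]])
        c=np.array([(p1@M)[0],(p2@M)[1]])-.006
    e=p[:,:2]@M-c
    print(n,"yaws",np.degrees([a1,a2]).round(2),"corner",(M@c).round(4),"n",far.sum(),left.sum(),"ztop",np.median(p[:,2]),"far x range",np.percentile(e[far,0],[3,97]),"left y",np.percentile(e[left,1],[3,97]),"extent far",e[far,1].min(),"left",e[left,0].min())
    G=(M@(c-.034));print("goal square",G.round(4))
    # ray cast check of the outer corner of the tops
    k=roi(d,*B[n])
    C=M@(c+.012);f=K(d);Y=d["R"]@np.r_[C,.03]+d["t"];print("outer top corner px",Y[:2]/Y[2]*f+[d["cx"],d["cy"]])
    im=cv2.cvtColor(d["pixels"],cv2.COLOR_RGB2BGR)
    def px(P):
        Y=np.asarray(P)@d["R"].T+d["t"];return Y[:,:2]/Y[:,2:]*f+[d["cx"],d["cy"]]
    loc=np.array([[-.17,0],[0,0],[0,-.15]]);W=np.c_[(loc+c)@M.T,np.full(3,.030)]
    im=cv2.resize(im,None,fx=3,fy=3,interpolation=cv2.INTER_NEAREST)
    cv2.polylines(im,[np.int32(px(W)*3+1)],False,(255,0,255),1)
    sq=np.array([[-56,34],[34,34],[34,-56]])/1000+[.4335,-.1560];cv2.polylines(im,[np.int32(px(np.c_[sq,np.full(3,.018)])*3+1)],False,(255,0,255),1)
    ps=np.array([[-12,-12],[12,-12],[12,12],[-12,12],[-12,-12]])/1000+[.4335,-.1560];cv2.polylines(im,[np.int32(px(np.c_[ps,np.full(5,.07)])*3+1)],False,(255,0,255),1)
    if n=="top": t=im[540:880,270:630];u=im[650:850,880:1080];u=cv2.copyMakeBorder(u,0,140,0,0,cv2.BORDER_CONSTANT)
    else: t=im[730:1030,700:1070];u=im[440:600,840:1020];u=cv2.copyMakeBorder(u,0,140,0,0,cv2.BORDER_CONSTANT)
    cv2.imwrite(f"pics/chk_{n}.png",np.hstack([t,u]))
E
```

```text
top yaws [-14.45 -14.37] corner [0.5398 0.2462] n 375 505 ztop 0.028861371932889065 far x range [0.00046266 0.01149831] left y [0.0003546  0.01253604] extent far -0.14910390892201214 left -0.16868038132673135
goal square [0.4984 0.2217]
outer top corner px [126.7962068  184.37951857]
side yaws [-14.59 -14.5 ] corner [0.5406 0.2508] n 331 603 ztop 0.02864711701878663 far x range [0.00108257 0.01160145] left y [-0.00084775  0.01134507] extent far -0.15022041393001945 left -0.1686702999230329
goal square [0.4992 0.2264]
outer top corner px [238.65861029 306.72441972]
```

View pics/chk_top.png

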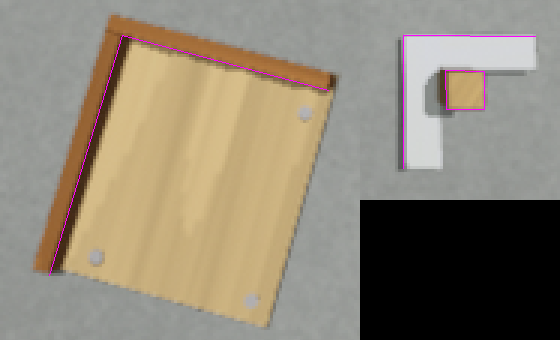

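View pics/chk_side.png

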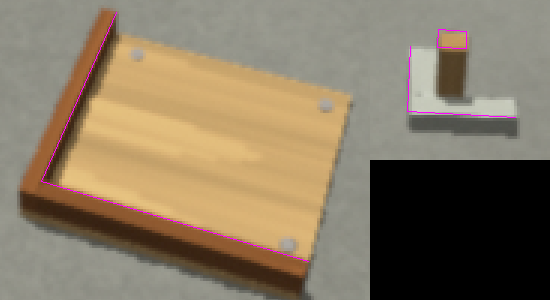

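The overlays fit in both views: the tray's inner edges, and the square's arms and post top. The measured values are:

| Item | Position (m) | Yaw | Height check |
|---|---|---|---|
| Square | (0.4335, -0.156) | about 0.5° | post top 0.069, arms 0.017 |
| Tray corner | (0.540, 0.2485) | -14.5° | sides 0.029, floor 0.007 |

These heights agree with the text.

```bash
cat > go.py <<'E'
import sys,numpy as np
from station import manip
from scipy.spatial.transform import Rotation as R
x,y,z,yaw=map(float,sys.argv[1:5]);s=manip.sense();r=R.from_quat(s["tool_rot"]).as_matrix()
a=np.arctan2(r[1,0],r[0,0]);print("shift",(r.T@(np.array([x,y,z])-s["tcp_pos"])).round(4),"turn",round(a-np.radians(yaw),4),"yaw",np.degrees(a).round(2),"q6",s["q"][5].round(2),"F",s["force"].round(2),"t",s["t"])
E
python3 go.py .4335 -.156 .15 .5
```

```text
shift [ 0.364  -0.342   0.1032] turn 0.3051 yaw 17.98 q6 -0.18 F [ 0.18 -0.04 -0.65] t 0.1
```
0.51 m, 12 rows. Type rows.

The manual's scale: shifts go in units of 5 mm and turns go in units of 0.2 rad. Converting my numbers, 0.364 m is 72.8, -0.342 m is -68.4, 0.305 rad is 1.525.

drive_effector --increments '[[[18, -17, 4], 0.4, 0.6], [[36, -34, 10], 0.75, 0.6], [[54, -51, 16], 1.15, 0.6], [[72.8, -68.4, 20.6], 1.525, 0.6], [[72.8, -68.4, 20.6], 1.525, 0.6], [[72.8, -68.4, 20.6], 1.525, 0.6], [[72.8, -68.4, 20.6], 1.525, 0.6], [[72.8, -68.4, 20.6], 1.525, 0.6], [[72.8, -68.4, 20.6], 1.525, 0.6], [[72.8, -68.4, 20.6], 1.525, 0.6], [[72.8, -68.4, 20.6], 1.525, 0.6], [[72.8, -68.4, 20.6], 1.525, 0.6], [[72.8, -68.4, 20.6], 1.525, 0.6], [[72.8, -68.4, 20.6], 1.525, 0.6]]' --grip_force 60

```text
t: 1.5
tcp_pos: [0.4335, -0.1584, 0.1506]
tool_rot: [1.0, 0.003, 0.0, 0.0]
force: [-0.3, 0.8, 0.2]
finger_gap: 0.598
gripper_force: 0.0
```

```bash
python3 go.py .4335 -.156 .05 .5
```

```text
shift [-0.     -0.0025  0.1006] turn -0.0021 yaw 0.38 q6 0.97 F [-0.32  0.75  0.23] t 1.5
```

To row units: 0.1 m is 20, 0.085 m is 17.

drive_effector --increments '[[[0, -0.2, 6], 0, 0.6], [[0, -0.2, 12], 0, 0.6], [[0, -0.2, 17], 0, 0.6], [[0, -0.2, 20], 0, 0.6], [[0, -0.2, 20], 0, 0.6], [[0, -0.2, 20], 0, 0.6], [[0, -0.2, 20], 0, 0.6]]'

```text
t: 2.2
tcp_pos: [0.434, -0.1568, 0.0512]
tool_rot: [1.0, 0.004, 0.001, 0.001]
force: [-0.2, -0.2, -0.1]
finger_gap: 0.601
gripper_force: 0.0
```

```bash
python3 go.py .4335 -.156 .05 .5; python3 - <<'E'
from station import manip
import cv2,numpy as np
o=[]
for n,(a,b) in {"top":((270,200),1),"side":((260,110),1)}.items():
    d=manip.snapshot(n);i=d["pixels"][a[1]:a[1]+100,a[0]:a[0]+100,::-1];o.append(cv2.resize(i,(400,400),interpolation=cv2.INTER_CUBIC))
cv2.imwrite("pics/pre.png",np.hstack(o))
E
```

```text
shift [-0.0005 -0.0008  0.0012] turn -0.0012 yaw 0.43 q6 0.97 F [-0.22 -0.16 -0.08] t 2.2
```

View pics/pre.png

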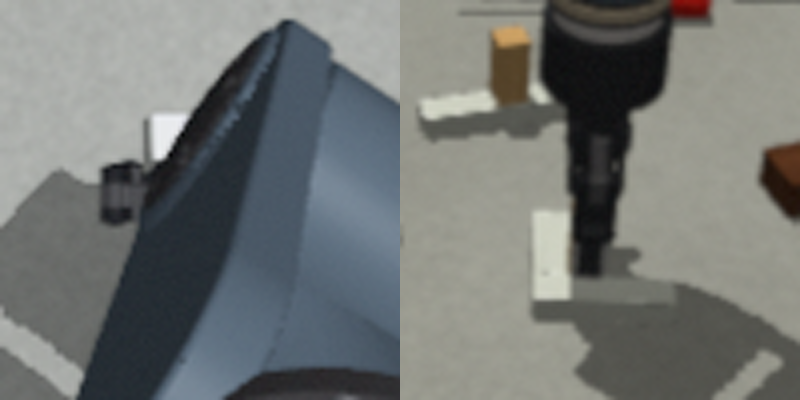

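The side crop, centred near (590,240), shows the finger squarely in front of the post and clear of the arms. Close and lift.

drive_effector --increments '[[[0, 0, 0], 0, 0], [[0, 0, 0], 0, 0], [[0, 0, 0], 0, 0], [[0, 0, 0], 0, 0], [[0, 0, 0], 0, 0], [[0, 0, 0], 0, 0], [[0, 0, 0], 0, 0], [[0, 0, 0], 0, 0]]' --grip_force 80

```text
t: 3.1
tcp_pos: [0.4339, -0.156, 0.051]
tool_rot: [1.0, 0.005, 0.0, 0.0]
force: [-0.5, -0.4, 6.1]
finger_gap: 0.27
gripper_force: 78.6
```

drive_effector --increments '[[[0, 0, -2], 0, 0], [[0, 0, -6], 0, 0], [[0, 0, -12], 0, 0], [[0, 0, -16], 0, 0], [[0, 0, -16], 0, 0], [[0, 0, -16], 0, 0]]'

```text
t: 3.7
tcp_pos: [0.4334, -0.1555, 0.1304]
tool_rot: [1.0, 0.004, 0.0, 0.0]
force: [-0.1, -0.1, -3.8]
finger_gap: 0.268
gripper_force: 79.1
```

```bash
python3 go.py .4335 -.156 .05 .5
```

```text
shift [0.0001 0.0005 0.0804] turn 0.0002 yaw 0.51 q6 0.97 F [-0.14 -0.08 -3.75] t 3.7
```

```bash
python3 go.py .4803 .2133 .13 -14.5
```

```text
shift [ 0.0502 -0.3684  0.0004] turn 0.262 yaw 0.51 q6 0.97 F [-0.14 -0.08 -3.75] t 3.7
```

To row units: -0.368 m is -73.6, -0.355 m is -71, 0.262 rad is 1.31.

drive_effector --increments '[[[0.6, -4, 0], 0.1, 0], [[1.6, -11, 0], 0.25, 0], [[2.6, -19, 0], 0.35, 0], [[3.6, -27, 0], 0.5, 0], [[4.8, -35, 0], 0.65, 0], [[6, -43, 0], 0.8, 0], [[7, -51, 0], 0.95, 0], [[8, -59, 0], 1.1, 0], [[9, -66, 0], 1.2, 0], [[9.6, -71, 0], 1.275, 0], [[10, -73.6, 0], 1.31, 0], [[10, -73.6, 0], 1.31, 0], [[10, -73.6, 0], 1.31, 0], [[10, -73.6, 0], 1.31, 0], [[10, -73.6, 0], 1.31, 0]]'

```text
t: 5.2
tcp_pos: [0.48, 0.2116, 0.1299]
tool_rot: [0.992, -0.127, -0.001, 0.0]
force: [-0.2, -0.5, -4.0]
finger_gap: 0.27
gripper_force: 79.1
```

```bash
python3 go.py .4803 .2133 .13 -14.5; python3 - <<'E'
from station import manip
import cv2,numpy as np
from h import *
o=[]
for n,(u,v) in {"top":(90,170),"side":(220,200)}.items():
    d=manip.snapshot(n);np.savez(f"pics/{n}1.npz",**d);i=d["pixels"][v:v+150,u:u+130,::-1];o.append(cv2.resize(i,(390,450),interpolation=cv2.INTER_CUBIC))
cv2.imwrite("pics/over.png",np.hstack(o))
E
```

```text
shift [-0.0002 -0.0017 -0.0001] turn -0.0015 yaw -14.59 q6 2.03 F [-0.19 -0.5  -4.  ] t 5.2
```

View pics/over.png

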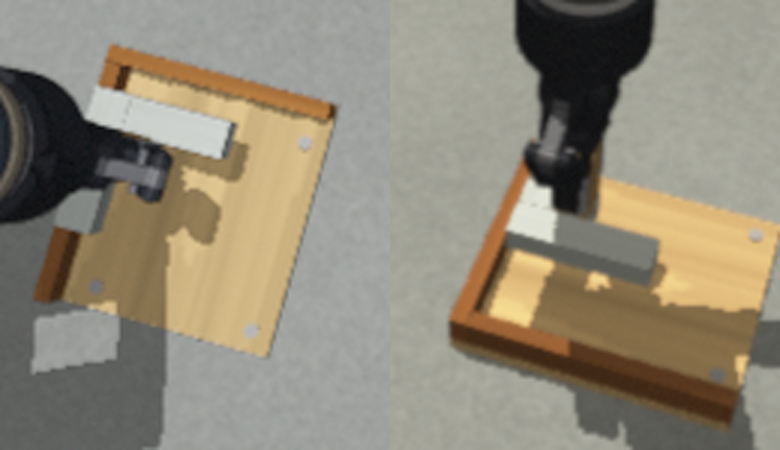

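The square is held level above the tray with its arms parallel to the sides. In the top crop its far arm runs from (95,100) to (235,140). I'll check its pose by depth before lowering.

```bash
python3 - <<'E'
from h import *
a=np.radians(-14.5);M=np.array([[np.cos(a),-np.sin(a)],[np.sin(a),np.cos(a)]])
for n in("top","side"):
    d=load(n+"1");X=cloud(d);s=cv2.cvtColor(d["pixels"],cv2.COLOR_RGB2HSV)[...,1]
    m=(s<45)&(X[...,2]>.08)&(X[...,2]<.108)&(d["pixels"].min(-1)>150);k,l=cv2.connectedComponents(m.astype(np.uint8));
    i=1+np.argmax([(l==j).sum() for j in range(1,k)]);p=X[l==i];e=(p[:,:2]-[.540,.2485])@M
    print(n,len(p),"z",np.percentile(p[:,2],[5,50,95]).round(4),"tray ext",np.percentile(e,[1,99],axis=0).round(4))
    far=p[e[:,1]<-.05];
    if len(far)>20: _,v=line(far[:,:2]);v=v*np.sign(v[1]);print("arm yaw",np.degrees(np.arctan2(-v[0],v[1])),"tilt fit",np.polyfit(e[e[:,1]<-.05][:,1],far[:,2],1))
E
python3 go.py .4803 .2133 .075 -14.5
```

```text
top 577 z [0.094  0.0958 0.0977] tray ext [[-0.0389 -0.1065]
 [-0.0158 -0.0196]]
arm yaw -15.138995 tilt fit [0.0010917  0.09586166]
side 218 z [0.0941 0.0959 0.0978] tray ext [[-0.0444 -0.0558]
 [-0.0167 -0.0166]]
shift [-0.0004 -0.0015  0.0552] turn -0.0014 yaw -14.58 q6 2.03 F [-0.99  0.29 -2.64] t 5.3
```

To row units: 0.069 m is 13.8, 0.065 m is 13.

drive_effector --increments '[[[0, 0, 4], 0, 0], [[0, 0, 8], 0, 0], [[0, 0, 11], 0, 0], [[0, 0, 12.4], 0, 0], [[0, 0, 13], 0, 0], [[0, 0, 13.4], 0, 0], [[0, 0, 13.6], 0, 0], [[0, 0, 13.8], 0, 0], [[0, 0, 13.8], 0, 0], [[0, 0, 13.8], 0, 0]]'

```text
t: 6.3
tcp_pos: [0.4805, 0.2127, 0.0616]
tool_rot: [0.992, -0.126, 0.0, -0.0]
force: [-0.0, 0.0, -3.2]
finger_gap: 0.271
gripper_force: 79.2
```

```bash
python3 go.py .4985 .224 .06 -14.5
```

```text
shift [ 0.0146 -0.0154  0.0016] turn -0.0 yaw -14.5 q6 2.03 F [-0.    0.04 -3.16] t 6.3
```

To row units: -0.013 m is -2.6, 0.013 m is 2.6.

drive_effector --increments '[[[0.8, -0.8, 0.2], 0, 0], [[1.6, -1.6, 0.2], 0, 0], [[2.2, -2.2, 0.2], 0, 0], [[2.6, -2.6, 0.2], 0, 0], [[2.6, -2.6, 0.2], 0, 0], [[2.6, -2.6, 0.2], 0, 0]]'

```text
t: 6.9
tcp_pos: [0.496, 0.222, 0.0602]
tool_rot: [0.992, -0.126, -0.0, 0.0]
force: [0.5, -0.3, -2.8]
finger_gap: 0.271
gripper_force: 79.2
```

```bash
python3 go.py .4985 .224 .06 -14.5
```

```text
shift [ 0.0019 -0.0026  0.0002] turn 0.0 yaw -14.5 q6 2.04 F [ 0.46 -0.3  -2.83] t 6.9
```

drive_effector --increments '[[[0.2, -0.2, 0], 0, 0], [[0.4, -0.4, 0], 0, 0], [[0.4, -0.4, 0], 0, 0], [[0.4, -0.4, 0], 0, 0]]'

```text
t: 7.3
tcp_pos: [0.4986, 0.2234, 0.0603]
tool_rot: [0.992, -0.126, -0.0, 0.0]
force: [-1.2, 0.4, -2.7]
finger_gap: 0.275
gripper_force: 79.2
```

```bash
python3 go.py .4985 .224 .06 -14.5
```

```text
shift [-0.0003 -0.0006  0.0003] turn -0.0002 yaw -14.51 q6 2.04 F [-1.18  0.45 -2.7 ] t 7.3
```

drive_effector --increments '[[[0.1, -0.2, 0], 0, 0], [[0.2, -0.4, 0], 0, 0], [[0.2, -0.4, 0], 0, 0], [[0.2, -0.4, 0], 0, 0]]'

```text
t: 7.7
tcp_pos: [0.4992, 0.2243, 0.0603]
tool_rot: [0.992, -0.126, -0.001, 0.001]
force: [-2.5, -5.9, 0.1]
finger_gap: 0.268
gripper_force: 79.6
```

```bash
python3 go.py .4985 .224 .06 -14.5
```

```text
shift [-0.0006  0.0005  0.0003] turn -0.0 yaw -14.5 q6 2.04 F [-2.54 -5.91  0.07] t 7.7
```

To row units: 0.002 m is 0.4, 0.001 m is 0.2.

drive_effector --increments '[[[0.2, -0.1, 0], 0, 0], [[0.4, -0.1, 0], 0, 0], [[0.4, -0.1, 0], 0, 0], [[0.4, -0.1, 0], 0, 0], [[0.4, -0.1, 0], 0, 0]]'

```text
t: 8.2
tcp_pos: [0.4999, 0.2242, 0.0599]
tool_rot: [0.992, -0.126, -0.002, 0.001]
force: [-3.1, -4.8, -1.2]
finger_gap: 0.271
gripper_force: 79.3
```

```bash
python3 go.py .4985 .224 .06 -14.5
```

```text
shift [-0.0013  0.0005 -0.0001] turn 0.0001 yaw -14.49 q6 2.04 F [-3.15 -4.77 -1.18] t 8.2
```

To row units: 0.002 m is 0.4, 0.003 m is 0.6.

drive_effector --increments '[[[0.2, 0, 0], 0, 0], [[0.4, 0, 0], 0, 0], [[0.6, 0, 0], 0, 0], [[0.6, 0, 0], 0, 0], [[0.6, 0, 0], 0, 0]]'

```text
t: 8.7
tcp_pos: [0.5005, 0.2241, 0.0597]
tool_rot: [0.992, -0.127, -0.005, 0.001]
force: [-7.2, -2.2, 0.2]
finger_gap: 0.27
gripper_force: 79.7
```

```bash
python3 go.py .4985 .224 .06 -14.5
```

```text
shift [-0.0019  0.0006 -0.0003] turn -0.0017 yaw -14.6 q6 2.04 F [-7.18 -2.15  0.19] t 8.7
```

To row units: -0.0015 m is -0.3, -0.001 m is -0.2.

drive_effector --increments '[[[0.1, -0.2, 0], 0, 0], [[0.1, -0.3, 0], 0, 0], [[0.1, -0.3, 0], 0, 0], [[0.1, -0.3, 0], 0, 0], [[0.1, -0.3, 0], 0, 0], [[0.1, -0.3, 0], 0, 0]]'

```text
t: 9.3
tcp_pos: [0.5006, 0.2242, 0.0596]
tool_rot: [0.992, -0.127, -0.006, 0.002]
force: [-8.2, -6.3, 3.1]
finger_gap: 0.275
gripper_force: 79.8
```

drive_effector --increments '[[[0, 0, 0], 0, 0], [[0, 0, 0], 0, 0], [[0, 0, 0], 0, 0], [[0, 0, 0], 0, 0], [[0, 0, 0], 0, 0], [[0, 0, 0], 0, 0], [[0, 0, 0], 0, 0], [[0, 0, 0], 0, 0], [[0, 0, 0], 0, 0], [[0, 0, 0], 0, 0]]'

```text
t: 10.3
tcp_pos: [0.5006, 0.2242, 0.0596]
tool_rot: [0.992, -0.127, -0.006, 0.002]
force: [-7.5, -4.5, 3.1]
finger_gap: 0.27
gripper_force: 79.8
```

```bash
python3 go.py .4985 .224 .06 -14.5;python3 - <<'E'
from station import manip
import cv2,numpy as np
o=[]
for n,(u,v) in {"top":(90,170),"side":(220,200)}.items():
    d=manip.snapshot(n);i=d["pixels"][v:v+150,u:u+130,::-1];o.append(cv2.resize(i,(390,450),interpolation=cv2.INTER_CUBIC))
cv2.imwrite("pics/press.png",np.hstack(o))
E
```

```text
shift [-0.002   0.0007 -0.0003] turn -0.0012 yaw -14.57 q6 2.04 F [-7.51 -4.53  3.05] t 10.3
```

View pics/press.png

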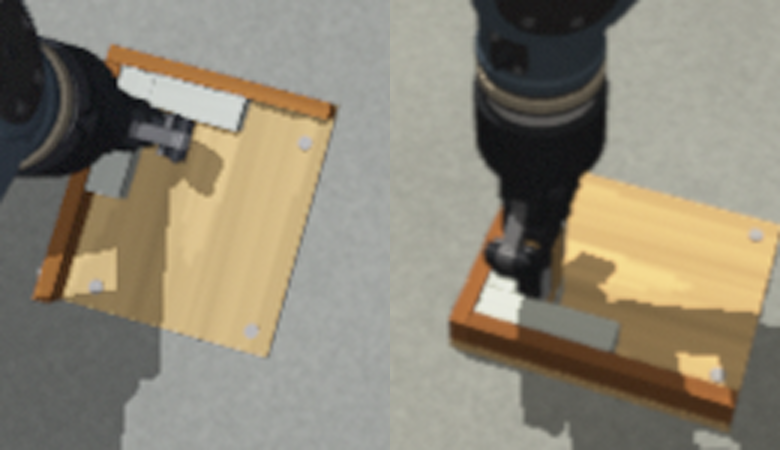

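In both crops the two arms lie flush along both sides (top crop: far arm from (120,80) to (240,120)). The forces in the tray frame are about 6 N on each side. Ease off, settle onto the floor, release and withdraw.

To row units: -0.003 m is -0.6, -0.001 m is -0.2.

drive_effector --increments '[[[-0.2, 0.1, 0.1], 0, 0], [[-0.6, 0.2, 0.2], 0, 0], [[-0.6, 0.2, 0.2], 0, 0], [[-0.6, 0.2, 0.2], 0, 0]]'

```text
t: 10.8
tcp_pos: [0.5002, 0.2242, 0.0593]
tool_rot: [0.992, -0.126, -0.003, 0.001]
force: [-4.9, -6.1, 2.3]
finger_gap: 0.27
gripper_force: 79.9
```

drive_effector --increments '[[[0, 0, 0], 0, 0.3], [[0, 0, 0], 0, 0.35], [[0, 0, 0], 0, 0.42], [[0, 0, 0], 0, 0.45], [[0, 0, 0], 0, 0.45], [[0, 0, 0], 0, 0.45], [[0, 0, 0], 0, 0.45]]' --grip_force 20

```text
t: 11.5
tcp_pos: [0.5029, 0.2255, 0.0593]
tool_rot: [0.992, -0.126, 0.0, -0.0]
force: [-0.2, 0.0, -0.9]
finger_gap: 0.451
gripper_force: 0.0
```

```bash
python3 go.py .4985 .224 .06 -14.5
```

```text
shift [-0.0039  0.0026 -0.0007] turn -0.0001 yaw -14.5 q6 2.04 F [-0.2   0.01 -0.88] t 11.5
```

Released with no contact force. Lift straight up and look.

drive_effector --increments '[[[0, 0, -2], 0, 0.45], [[0, 0, -6], 0, 0.45], [[0, 0, -12], 0, 0.45], [[0, 0, -20], 0, 0.45], [[0, 0, -28], 0, 0.45], [[0, 0, -36], 0, 0.45], [[-10, 20, -36], 0, 0.45], [[-10, 30, -36], 0, 0.45], [[-10, 40, -36], 0, 0.45], [[-10, 50, -36], 0, 0.45], [[-10, 50, -36], 0, 0.45], [[-10, 50, -36], 0, 0.45], [[-10, 50, -36], 0, 0.45], [[-10, 50, -36], 0, 0.45], [[-10, 50, -36], 0, 0.45], [[-10, 50, -36], 0, 0.45]]'

```text
t: 13.1
tcp_pos: [0.3921, -0.0028, 0.2393]
tool_rot: [0.992, -0.125, 0.0, -0.0]
force: [-0.1, -0.1, 0.3]
finger_gap: 0.453
gripper_force: 0.0
```

```bash
python3 - <<'E'
from station import manip
from h import *
o=[];a=np.radians(-14.5);M=np.array([[np.cos(a),-np.sin(a)],[np.sin(a),np.cos(a)]])
for n,(u,v) in {"top":(90,170),"side":(220,200)}.items():
    d=manip.snapshot(n);i=d["pixels"][v:v+150,u:u+130,::-1];o.append(cv2.resize(i,(390,450),interpolation=cv2.INTER_CUBIC))
    X=cloud(d);s=cv2.cvtColor(d["pixels"],cv2.COLOR_RGB2HSV)[...,1];r=roi(d,u,u+130,v,v+150)
    e=(X[...,:2]-[.540,.2485])@M;ins=r&(e[...,0]<.01)&(e[...,0]>-.11)&(e[...,1]<.01)&(e[...,1]>-.11)
    m=ins&(s<60)&(X[...,2]>.015)
    p=e[m];print(n,m.sum(),"arm z",np.percentile(X[m][:,2],[5,50,95]).round(4),"ext",np.percentile(p,[1,99],axis=0).round(4),cv2.minAreaRect(np.float32(p*1000)))
    m=ins&(X[...,2]>.07)&(X[...,2]<.085);print("post top",np.median(X[m][:,2]),np.median(e[m],0))
print(manip.sense()["t"])
cv2.imwrite("pics/end.png",np.hstack(o))
E
```

```text
top 824 arm z [0.0212 0.025  0.0283] ext [[-0.0881 -0.0911]
 [ 0.0009 -0.0007]] ((-44.02241897583008, -46.0978889465332), (90.48357391357422, 92.39129638671875), 0.42483726143836975)
post top 0.07660128235258766 [-0.03386119 -0.03720779]
side 661 arm z [0.0229 0.0249 0.0277] ext [[-0.0885 -0.0877]
 [ 0.0005 -0.0014]] ((-44.01207733154297, -47.01526641845703), (90.42005920410156, 92.21293640136719), 0.005365935154259205)
post top 0.07666390802510217 [-0.03388049 -0.02982038]
13.2
```

View pics/end.png

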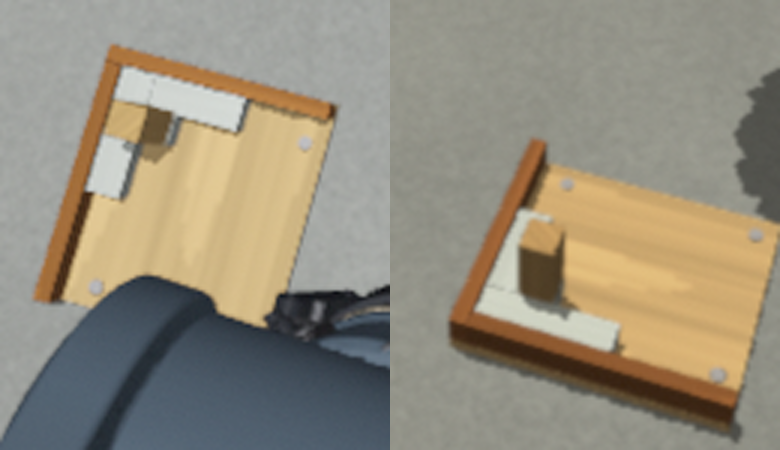

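The square sits flat and flush in the corner in both views (top crop: outer corner at about (120,75)), its top at the right height, and the robot is clear.

```bash
python3 -c "
from station import manip
print(manip.sign_off())"
```

```text
the job is handed in; nothing more can be done
None
```

The square was pressed against both sides of the tray's corner at about 6 N each for over a second, then released; the cameras show it sitting flat and flush, and I handed the job in at about 13 s with no verdict returned.

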